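# Set the stage stop screw

### The arm

A 6-joint arm with a two-finger parallel gripper is mounted at the origin on the work surface. World frame = base frame: x ahead of the robot, y to its left, z up, the work surface at z = 0. Lengths are in m, angles in rad, forces in N, time in s.
With the tool pointing down it reaches from about 0.25 to 0.725 m from the base axis. Payload 9.7 kg.
Tool frame: the origin (TCP) lies midway between the tips of the shut fingers; the grasp point (between the pads) lies 19 mm behind it; x points along the fingers, z is the direction in which the jaws open and shut, and the axes are right-handed (so a half turn about x gives the same grasp; the last joint's range is limited). The gripper opens to 85 mm and grips with 20 to 120 N. Pads are 22 mm wide; open, the fingers measure 114 mm over their backs; the gripper's body (76 mm by 85 mm) begins 54 mm behind the grasp point. The pads swing forward as they close: fully open they stand 13 mm farther back than shut.
Start: joints at [1.261, 0.087, 0.176, 1.66, 0, 1.571], TCP at [0.168, 0.524, 0.231] pointing down, gripper open.
Joint ranges: [-3.13, 3.13], [-0.85, 1.81], [-1.15, 1.24], [-2.2, 2.28], [-1.44, 1.52], [-3.14, 3.14]. Speed limits (rad/s): [2.22, 2.22, 2.57, 3.14, 3.14, 3.14].

### API

Orientations are given as [roll, pitch, yaw] about the fixed x, y, z axes, in that order (R = Rz(yaw) Ry(pitch) Rx(roll)).
In Python, from station import manip gives the robot as it stands.
- The arm moves only by the tool play_rows, never from a script. Its argument "moves" is a list that holds one entry, the list of rows, each a list of 6 numbers: the shift along the world's x, y, z as a fraction of full scale, then the turn, a rotation vector about the world's x, y, z as a fraction of full scale. A call has 1 to 20 rows; each row shifts and turns the commanded pose from where the row before left it; what a row does not reach is not made up. Full scale, the value 1, is 0.03 m for a shift and 2 pi rad for a turn. A row lasts 1/12 s, in which the tool goes at most 41.7 mm and 7.16 degrees, less where a joint would pass 70% of its speed; a pose out of reach is approached as far as the arm can. A call with a number of a shift or a turn outside -1 to 1 is refused whole. A call with a gripper value outside its range is refused whole. "fingers" is the opening in per cent of the stroke, from 0 (shut) to 100 (fully open), set as the call begins (left out, the last holds). The fingers move at their own pace and stop on an object; "newtons" is the grip in N (left out, the last holds). Time passes only in rows, so rows that do not move let the fingers close. It gives the time, the measured TCP pose, the force and the opening at its end, in the units of the state.
- manip.state(): the state, without advancing time (a new reading comes with each control period).
- manip.get_image(name): name is "scene" or "top" or "wrist"; returns a dict with "image" (384x512x3 uint8, blue, green, red), "intrinsics" (3x3 intrinsics, pixels), "T" (4x4, takes a point from camera to world coordinates). Camera axes: x right, y up, looking along -z (the intrinsics and any distortion apply to the point x, -y, -z); pixel columns grow to the right and rows downward; lengths in m; the calibration is good to about 2 mm. A picture is of the moment at which its call begins. There is no depth.
- manip.close_job(): hands the job in, once; it reports no verdict.
The state is a dict: "time": time; "joints": joint angles; "qvel": joint speeds; "tau": joint torques, N m; "ee_pos": TCP position; "tcp_rot": TCP orientation; "ft_force": force on the tool from outside, world axes, zero at the start; "moment": the same for the moment, N m; "opening": opening from 0.0 (shut) to 1.0 (fully open).
Only numpy, scipy, OpenCV 4.12 (cv2) and the standard library are available. Lean on these libraries where they do the work, as an engineer would, in place of code of your own. Each camera call takes 0.05 s, during which the arm holds its last target.

### The job

Turn the red knurled stop screw on the grey frame clockwise until it has pushed the brass plunger under it fully home and bottoms, finger-tight and without forcing it, then back it off by a quarter of a turn and let go. Leave everything else on the table where it is.

Things in the scene. Friction and masses are not known exactly. Their poses are not given: they have to be found in the camera images.
- stop_screw: the upright stop screw, one rigid piece: 22 mm round foot, 14 mm stem, red knurled knob on top (52 mm diameter, 74 to 100 mm above the origin). Origin: centre of the foot's underside; z up; x along the white line on the knob. Clockwise from above it goes down, 20 mm per turn (3.18 mm per rad), counter-clockwise it rises; it stays where it is left
- knob (a point): centre of the knob, half-way up, on the screw axis, 87 mm above the foot's underside. Turning it takes about 0.08 N m; once it has bottomed (plunger seated) it goes no further and the torque climbs at once: each 0.1 N m more presses the foot down with some 30 N (80 N is forcing it). Fingers gripping with 10 N turn it, and slip round it before that
- plunger: brass plunger under the screw's foot, 32 mm diameter, coaxial with the screw, upright in a steel bush on the base plate. Origin: centre of its flat top. At first the foot is 1 to 12 mm above it. Pushed by the foot it slides down (about 3 N), by 1.5 to 5 mm, different each time and not to be seen, until it seats hard in its bore; there it stays
- frame: grey C-shaped frame fixed to the table. Origin: underside centre of its base plate (160 x 120 x 18 mm). Vertical screw axis at x = +20 mm, y = 0; column at its -x end; arm 56 mm wide, its top 88 mm above the table (the frame's highest part; white collar with ticks each 30 degrees). Bottomed at its lowest, the knob's underside is 18 mm above the arm
- brass_nut: small round brass nut, 16 mm diameter, 11 mm tall, lying on the frame's base plate near its far right corner; origin at the underside's centre; a bystander to leave alone
- ring_gauge: steel ring gauge, 48 mm diameter, 16 mm tall, lying left of the frame; origin at the underside's centre; a bystander to leave alone
- gauge_block: steel gauge block 35 x 12 x 30 mm, standing right of the frame; origin at the underside's centre; a bystander to leave alone
- gear: steel spur gear disc, 66 mm diameter, 12 mm thick, lying to the left; origin at the underside's centre; a bystander to leave alone
- driver: screwdriver with a blue handle, lying to the right; a bystander to leave alone
- parts_cup: white cup, 70 mm wide, 60 mm tall, far left; origin at the underside's centre; a bystander to leave alone
- note_pad: paper pad 110 x 80 x 12 mm, near right; origin at the underside's centre; a bystander to leave alone
Things that resemble listed ones, but are neither listed nor needed, are in the scene too. What is shaped like the frame but orange or pink is not meant.

How it is judged:
By the outcome, as a careful person would: the job done as asked, in the order asked, and still so for the second after the job is handed in, with the robot touching nothing.
It also fails if it takes over 67 s, if anything falls off the work surface, if the arm or the gripper's body presses on something with over 40 N, if the wrist force passes 120 N, or if a joint passes its speed limit or range.

## Working session

There is one attempt and no reset: what is moved stays moved. The work goes in short steps, Python scripts to look and compute and a tool call to move; the robot and the scene stay as the last step left them, time stands still between calls to the robot, and variables do not carry over. Pictures are saved under pics/ and viewed, and the job is handed in when it is done.

Besides the shell and the picture viewer there is one more tool, called after "Call:" as a command line: name --argument value ..., lists and objects as JSON in quotes. play_rows: Moves the arm, as the interface text tells. Its arguments: {"type":"object","properties":{"moves":{"type":"array"},"fingers":{"type":"number"},"newtons":{"type":"number"}},"required":["moves"]}

```bash
mkdir -p pics; ls; cat > h.py <<'E'
from station import manip
import numpy as np, cv2
def shot(n,f):
    d=manip.get_image(n); cv2.imwrite('pics/'+f,d['image']); np.savez('pics/'+f+'.npz',K=d['intrinsics'],T=d['T']); return d
def load(f):
    d=np.load('pics/'+f+'.npz'); return d['K'],d['T']
def ray(f,u,v,z):
    K,T=load(f); c=np.linalg.inv(K)@[u,v,1]; c=np.array([c[0],-c[1],-c[2]]); d=T[:3,:3]@c; o=T[:3,3]; return o+d*(z-o[2])/d[2]
def proj(f,p):
    K,T=load(f); c=T[:3,:3].T@(np.array(p)-T[:3,3]); q=K@[c[0],-c[1],-c[2]]; return q[:2]/q[2]
E
python3 - <<'E'
from h import *
print(manip.state())
for n in('scene','top','wrist'):
    d=shot(n,n+'0.png'); print(n,d.keys(),d['intrinsics'].tolist(),d['T'].round(3).tolist())
E
```

```text
pics
{'time': 0.0, 'joints': array([1.26100775e+00, 8.74589546e-02, 1.75144473e-01, 1.65980522e+00,
       1.42776019e-05, 1.57079760e+00]), 'qvel': array([-0.00067463, -0.00062591,  0.00067673,  0.00151196, -0.000726  ,
       -0.00148432]), 'tau': array([ 1.58037551e-04, -5.20389855e+01,  4.64798212e+01,  1.63282512e-02,
       -4.88091155e-05,  1.19712411e-05]), 'ee_pos': array([0.16759812, 0.523603  , 0.23058899]), 'tcp_rot': array([ 3.13080555,  1.56947288, -1.8913733 ]), 'ft_force': array([-0.22964563, -0.01191691, -0.20724355]), 'moment': array([ 0.00474363, -0.03426355,  0.02029666]), 'opening': 0.998934125954474}
scene dict_keys(['image', 'intrinsics', 'T']) [[359.54289144532305, 0.0, 260.351102309266], [0.0, 359.54289144532305, 191.01874049728275], [0.0, 0.0, 1.0]] [[0.64, -0.45, 0.623, 1.273], [0.769, 0.354, -0.533, -0.659], [0.019, 0.819, 0.573, 0.784], [0.0, 0.0, 0.0, 1.0]]
top dict_keys(['image', 'intrinsics', 'T']) [[494.34337630697445, 0.0, 252.60892449002077], [0.0, 494.34337630697445, 190.3249021085603], [0.0, 0.0, 1.0]] [[-0.002, 0.99, -0.138, 0.356], [-1.0, 0.001, 0.024, -0.002], [0.024, 0.138, 0.99, 1.414], [0.0, 0.0, 0.0, 1.0]]
wrist dict_keys(['image', 'intrinsics', 'T']) [[320.8940068307814, 0.0, 255.03443291043095], [0.0, 320.8940068307814, 193.0327309576852], [0.0, 0.0, 1.0]] [[0.306, -0.917, -0.257, 0.102], [0.952, 0.294, 0.084, 0.545], [-0.001, -0.271, 0.963, 0.373], [0.0, 0.0, 0.0, 1.0]]
```

View pics/scene0.png

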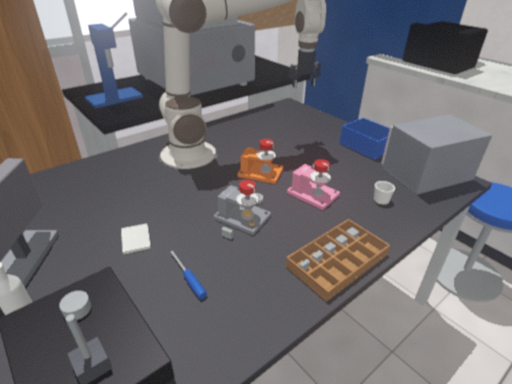

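View pics/top0.png

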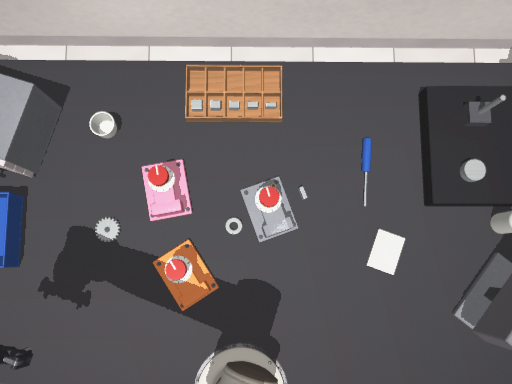

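View pics/wrist0.png

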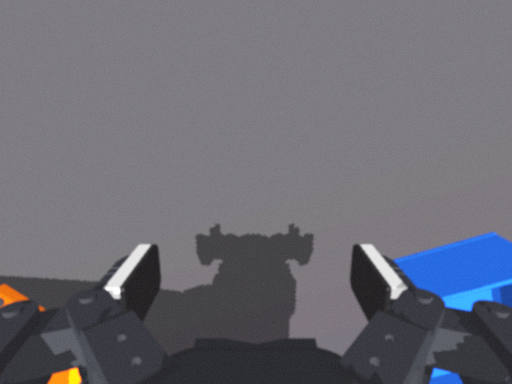

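The grey frame is in the middle of the top view, with its red knob at about (268,197) and the white line pointing up-left. In the scene view the knob is at about (247,188). I'll zoom in and measure.

```bash
python3 - <<'E'
from h import *
a=cv2.imread('pics/top0.png')[165:255,225:325]; b=cv2.imread('pics/scene0.png')[165:245,200:290]
cv2.imwrite('pics/crop0.png',np.hstack([cv2.resize(a,(400,360),interpolation=2),cv2.resize(b,(400,360),interpolation=2)]))
for n,box in(('top0.png',(165,225,235,300)),('scene0.png',(165,215,225,275))):
    im=cv2.imread('pics/'+n).astype(int); r0,r1,c0,c1=box
    m=(im[...,2]>110)&(im[...,1]<70)&(im[...,0]<70); mm=np.zeros(m.shape,np.uint8); mm[r0:r1,c0:c1]=m[r0:r1,c0:c1]
    ys,xs=np.nonzero(mm); print(n,len(xs),xs.mean(),ys.mean(),xs.min(),xs.max(),ys.min(),ys.max())
for z in(.125,.14,.15): print(z,ray('top0.png',268.7,196.5,z), ray('scene0.png',247,187,z-.013))
E
```

```text
top0.png 7 269.57142857142856 200.71428571428572 261 278 190 206
scene0.png 88 245.85227272727272 189.25 239 253 180 194
0.125 [ 0.51897757 -0.07505628  0.125     ] [ 0.49663892 -0.05405605  0.112     ]
0.14 [ 0.51707923 -0.0742071   0.14      ] [ 0.5139596  -0.06755918  0.127     ]
0.15 [ 0.51581366 -0.07364097  0.15      ] [ 0.52550672 -0.07656126  0.137     ]
```

View pics/crop0.png

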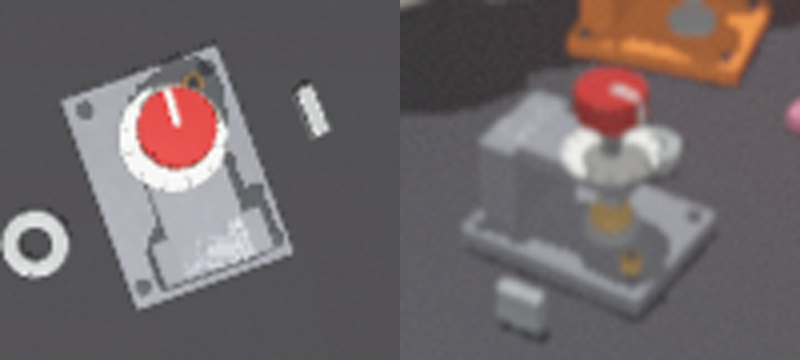

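Call:
play_rows --moves '[[[0.485,-0.83,0,0,0,0],[0.485,-0.83,0,0,0,0],[0.485,-0.83,0,0,0,0],[0.485,-0.83,0,0,0,0],[0.485,-0.83,0,0,0,0],[0.485,-0.83,0,0,0,0],[0.485,-0.83,0,0,0,0],[0.485,-0.83,0,0,0,0],[0.485,-0.83,0,0,0,0],[0.485,-0.83,0,0,0,0],[0.485,-0.83,0,0,0,0],[0.485,-0.83,0,0,0,0],[0.485,-0.83,0,0,0,0],[0.485,-0.83,0,0,0,0],[0.485,-0.83,0,0,0,0],[0.485,-0.83,0,0,0,0],[0.485,-0.83,0,0,0,0],[0.485,-0.83,0,0,0,0],[0.485,-0.83,0,0,0,0],[0.485,-0.83,0,0,0,0]]]' --fingers 100 --newtons 20

```text
time: 1.82
ee_pos: [0.4591, 0.0244, 0.2312]
tcp_rot: [1.605, 1.571, 2.865]
ft_force: [0.5, 1.2, -0.6]
opening: 1.0
```

Call:
play_rows --moves '[[[0.485,-0.83,0,0,0,0],[0.485,-0.83,0,0,0,0],[0.485,-0.83,0,0,0,0],[0.25,-0.4,0,0,0,0],[0,0,0,0,0,0],[0,0,0,0,0,0]]]'

```text
time: 2.32
ee_pos: [0.5096, -0.061, 0.2308]
tcp_rot: [1.559, 1.569, 2.818]
ft_force: [0.1, -0.4, 0.0]
opening: 1.001
```

```bash
python3 - <<'E'
from h import *
print(manip.state())
d=shot('wrist','wrist1.png'); print(d['T'].round(4).tolist())
E
```

```text
{'time': 2.3167, 'joints': array([-1.19349227e-01, -2.24836214e-05,  8.49572273e-02,  1.65711103e+00,
        2.76230441e-04,  1.91812799e-01]), 'qvel': array([ 0.0259823 , -0.02278154, -0.01278248,  0.00193526,  0.00115715,
        0.00678542]), 'tau': array([ -1.39098085, -45.29819727,  46.84502721,  -0.23123226,
        -0.08708296,  -0.13285944]), 'ee_pos': array([ 0.50963928, -0.06103622,  0.23080455]), 'tcp_rot': array([1.55857374, 1.56943305, 2.81820786]), 'ft_force': array([ 0.08197544, -0.35271094,  0.01397017]), 'moment': array([ 0.00395926, -0.01511578, -0.00792137]), 'opening': 1.0007232616932253}
[[0.3069, -0.9166, -0.2563, 0.4438], [0.9517, 0.2956, 0.0826, -0.0399], [0.0, -0.2693, 0.9631, 0.3731], [0.0, 0.0, 0.0, 1.0]]
```

View pics/wrist1.png

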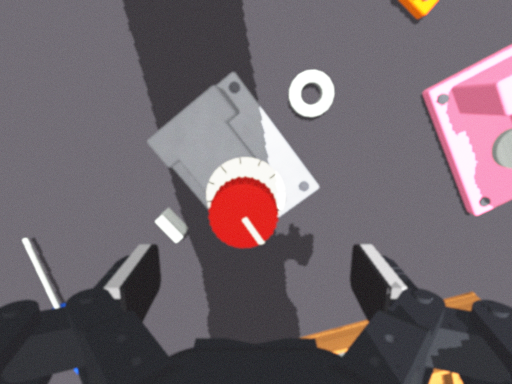

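```bash
cat > fit.py <<'E'
from h import *
from scipy.optimize import least_squares
def mask(f,seed,rad):
    im=cv2.imread('pics/'+f); hsv=cv2.cvtColor(im,cv2.COLOR_BGR2HSV)
    m=(((hsv[...,0]<8)|(hsv[...,0]>172))&(hsv[...,1]>130)&(hsv[...,2]>60)).astype(np.uint8)
    k=np.zeros_like(m); cv2.circle(k,seed,rad,1,-1); m&=k
    c=np.vstack([x for x in cv2.findContours(m,cv2.RETR_EXTERNAL,cv2.CHAIN_APPROX_NONE)[0] if len(x)>4])
    return cv2.convexHull(c)[:,0].astype(float)
def hull(f,p):
    a=np.linspace(0,2*np.pi,72,endpoint=False)
    P=[proj(f,[p[0]+.026*np.cos(t),p[1]+.026*np.sin(t),p[2]+h]) for t in a for h in(-.013,.013)]
    return cv2.convexHull(np.array(P,np.float32))[:,0].astype(float)
def ext(H): # support function
    return np.array([ (H@[np.cos(t),np.sin(t)]).max() for t in np.linspace(0,2*np.pi,24,endpoint=False)])
def fit(views,p0=(.517,-.074,.13)):
    Hs=[(f,ext(mask(f,s,r))+.5) for f,s,r in views]
    s=least_squares(lambda p:np.concatenate([ext(hull(f,p))-h for f,h in Hs]),p0)
    return s.x,[ (np.abs(ext(hull(f,s.x))-h).mean().round(2), (ext(hull(f,s.x))-h)[[0,6,12,18]].round(1)) for f,h in Hs]
E
python3 - <<'E'
from fit import *
V=[('wrist1.png',(243,213),55),('top0.png',(269,197),17),('scene0.png',(246,188),14)]
print(fit(V))
for v in V: print(fit([v]))
print(proj('wrist1.png',[.5096,-.061,.2308]))
E
```

```text
(array([ 0.51919527, -0.07396313,  0.13379291]), [(np.float64(0.41), array([-0.2,  0.7, -0.3,  0.7])), (np.float64(0.51), array([ 0.3, -0.1,  1.1,  1.1])), (np.float64(0.67), array([-0.9,  0.2,  0.2,  0.6]))])
(array([ 0.51988375, -0.07425397,  0.13172593]), [(np.float64(0.35), array([-0.5,  0.4, -0.6,  0.3]))])
(array([ 0.51825917, -0.07525833,  0.1309179 ]), [(np.float64(0.26), array([0.7, 0.4, 0.7, 0.6]))])
(array([ 0.51836927, -0.07147639,  0.13280581]), [(np.float64(0.59), array([-0.5,  0. , -0.2,  0.8]))])
[255.15544021 251.154015  ]
```

Call:
play_rows --moves '[[[0.0157,-0.0217,0,0,0,0.0198],[0.0157,-0.0217,0,0,0,0.0198],[0.0157,-0.0217,0,0,0,0.0198],[0.0157,-0.0217,0,0,0,0.0198],[0.0157,-0.0217,0,0,0,0.0198],[0.0157,-0.0217,0,0,0,0.0198],[0.0157,-0.0217,0,0,0,0.0198],[0.0157,-0.0217,0,0,0,0.0198],[0.0157,-0.0217,0,0,0,0.0198],[0.0157,-0.0217,0,0,0,0.0198],[0.0157,-0.0217,0,0,0,0.0198],[0.0157,-0.0217,0,0,0,0.0198],[0.0157,-0.0217,0,0,0,0.0198],[0.0157,-0.0217,0,0,0,0.0198],[0.0157,-0.0217,0,0,0,0.0198],[0.0157,-0.0217,0,0,0,0.0198],[0.0157,-0.0217,0,0,0,0.0198],[0.0157,-0.0217,0,0,0,0.0198],[0.0157,-0.0217,0,0,0,0.0198],[0.0157,-0.0217,0,0,0,0.0198]]]'

```text
time: 4.03
ee_pos: [0.5188, -0.0725, 0.2317]
tcp_rot: [3.036, 1.57, 0.509]
ft_force: [-0.3, 0.2, -0.2]
opening: 0.998
```

Call:
play_rows --moves '[[[0,0,0,0,0,0.0198],[0,0,0,0,0,0.0198],[0,0,0,0,0,0.0198],[0,0,0,0,0,0.0198],[0,0,0,0,0,0.0198],[0,0,0,0,0,0],[0,0,0,0,0,0]]]'

```text
time: 4.62
ee_pos: [0.5189, -0.0729, 0.2316]
tcp_rot: [2.127, 1.57, 0.213]
ft_force: [0.5, 0.4, -0.1]
opening: 0.999
```

```bash
python3 - <<'E'
from fit import *
s=manip.state();print(s['time'],s['joints'].round(3),s['ee_pos'].round(4),s['tcp_rot'].round(4),s['ft_force'].round(2),s['moment'].round(3))
d=shot('wrist','wrist2.png'); 
p=proj('wrist2.png',[.519,-.074,.133]); print(p)
V=[('wrist2.png',(int(p[0]),int(p[1])),55),('wrist1.png',(243,213),55),('top0.png',(269,197),17),('scene0.png',(246,188),14)]
print(fit(V[:1])); print(fit(V[:2])); print(fit(V))
E
```

```text
4.6167 [-0.14   0.024  0.111  1.657  0.    -2.937] [ 0.5189 -0.0729  0.2316] [2.1273 1.5704 0.2127] [ 0.48  0.4  -0.11] [ 0.012  0.021 -0.005]
[256.43757566 192.64589632]
(array([ 0.51842255, -0.07339576,  0.12992452]), [(np.float64(0.37), array([0.1, 1. , 0.2, 0.4]))])
(array([ 0.51938938, -0.07384739,  0.13278956]), [(np.float64(0.57), array([0.7, 1.1, 0.5, 1.1])), (np.float64(0.41), array([-0.1,  0.3, -0.7,  0.7]))])
(array([ 0.51930211, -0.07382939,  0.13261877]), [(np.float64(0.55), array([0.7, 1.1, 0.4, 1.1])), (np.float64(0.47), array([-0.1,  0.1, -0.7,  0.9])), (np.float64(0.52), array([ 0.2, -0.1,  1.2,  1.1])), (np.float64(0.71), array([-0.9,  0.5,  0.2,  0.3]))])
```

View pics/wrist2.png

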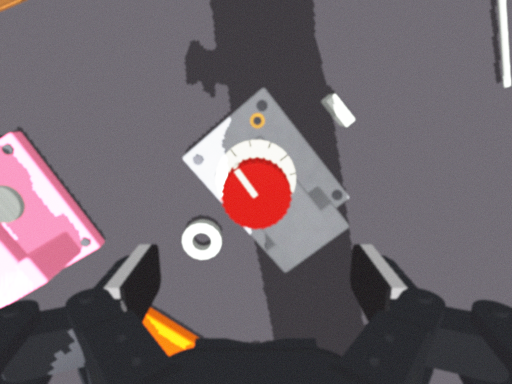

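The knob is at (257,193) in the wrist view, nearly centred between the jaws. The fits from opposite yaws agree on (0.519, -0.074, 0.131). Next I descend around it and close.

Call:
play_rows --moves '[[[0,-0.03,-0.5,0,0,0],[0,0,-0.5,0,0,0],[0,0,-0.5,0,0,0],[0,0,-0.5,0,0,0],[0,0,-0.5,0,0,0],[0,0,-0.5,0,0,0],[0,0,-0.5,0,0,0],[0,0,-0.5,0,0,0],[0,0,0,0,0,0],[0,0,0,0,0,0],[0,0,0,0,0,0]]]'

```text
time: 5.58
ee_pos: [0.5195, -0.0747, 0.1123]
tcp_rot: [1.805, 1.57, -0.108]
ft_force: [0.2, 0.3, 1.1]
opening: 1.0
```

Call:
play_rows --moves '[[[0,0,0,0,0,0],[0,0,0,0,0,0],[0,0,0,0,0,0],[0,0,0,0,0,0],[0,0,0,0,0,0],[0,0,0,0,0,0],[0,0,0,0,0,0],[0,0,0,0,0,0],[0,0,0,0,0,0],[0,0,0,0,0,0]]]' --fingers 0 --newtons 20

```text
time: 6.42
ee_pos: [0.5199, -0.0741, 0.1123]
tcp_rot: [2.455, 1.569, 0.543]
ft_force: [0.1, 5.4, 3.9]
opening: 0.602
```

```bash
cat > st.py <<'E'
from fit import *
s=manip.state();print(s['time'],s['joints'].round(3),s['ee_pos'].round(4),s['tcp_rot'].round(4),s['ft_force'].round(2),s['moment'].round(3),s['tau'][5].round(3),s['opening'])
E
python3 st.py; python3 - <<'E'
from h import *
shot('wrist','wrist3.png')
shot('scene','scene3.png')
a=cv2.imread('pics/scene3.png')[130:250,180:300]
cv2.imwrite('pics/c3.png',np.hstack([cv2.imread('pics/wrist3.png')[:,60:450],cv2.resize(a,(384,384))]))
E
```

```text
6.4167 [-1.420e-01  1.400e-02 -1.300e-01  1.426e+00  1.000e-03 -2.943e+00] [ 0.5199 -0.0741  0.1123] [2.455  1.5685 0.5434] [0.13 5.36 3.94] [ 0.797 -0.043 -0.036] -0.054 0.6017333982587537
```

View pics/c3.png

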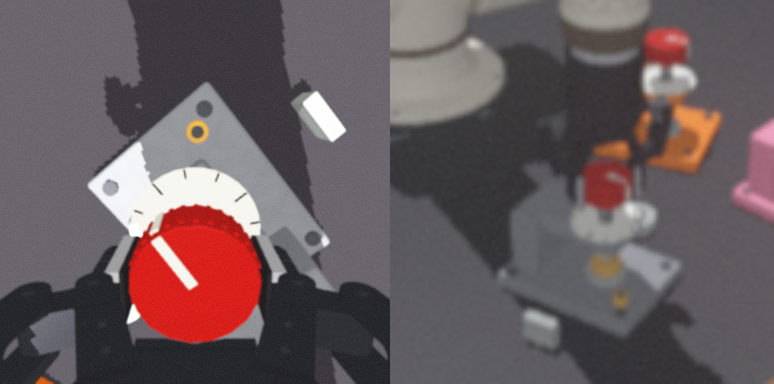

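Call:
play_rows --moves '[[[0,0.012,-0.0067,0,0,-0.01],[0,0.01,-0.0067,0,0,-0.01],[0,0,-0.0067,0,0,-0.01],[0,0,-0.0067,0,0,-0.01],[0,0,-0.0067,0,0,-0.01],[0,0,-0.0067,0,0,-0.01]]]'

```text
time: 7.02
ee_pos: [0.5199, -0.074, 0.1112]
tcp_rot: [2.312, 1.569, 0.02]
ft_force: [0.5, 1.7, 4.7]
opening: 0.603
```

```bash
python3 st.py
```

```text
7.0167 [-0.142  0.014 -0.132  1.423  0.    -2.562] [ 0.5199 -0.074   0.1112] [2.3118 1.5688 0.0198] [0.48 1.66 4.7 ] [0.194 0.011 0.082] -1.173 0.6026920544706522
```

Call:
play_rows --moves '[[[0,0,-0.01,0,0,-0.015],[0,0,-0.01,0,0,-0.015],[0,0,-0.01,0,0,-0.015],[0,0,-0.01,0,0,-0.015],[0,0,-0.01,0,0,-0.015],[0,0,-0.01,0,0,-0.015],[0,0,-0.01,0,0,-0.015],[0,0,-0.01,0,0,-0.015],[0,0,-0.01,0,0,-0.015],[0,0,-0.01,0,0,-0.015],[0,0,-0.01,0,0,-0.015],[0,0,-0.01,0,0,-0.015]]]'

```text
time: 8.02
ee_pos: [0.52, -0.0739, 0.1076]
tcp_rot: [-2.67, 1.569, 0.189]
ft_force: [1.1, 2.8, 3.9]
opening: 0.599
```

```bash
python3 st.py; python3 -c "
from h import *
shot('wrist','wrist4.png')"
```

```text
8.0167 [-1.420e-01  1.400e-02 -1.380e-01  1.416e+00  1.000e-03 -1.429e+00] [ 0.52   -0.0739  0.1076] [-2.67    1.5686  0.1887] [1.11 2.82 3.94] [ 0.498 -0.056  0.141] -1.79 0.5988465656382186
```

View pics/wrist4.png

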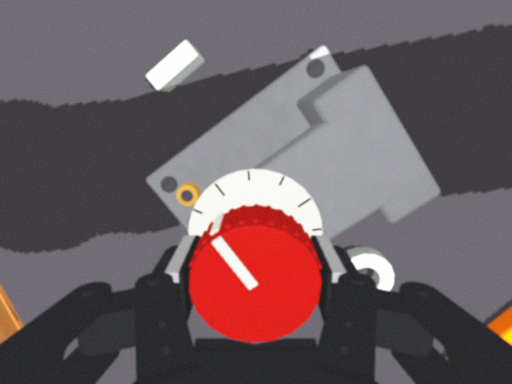

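Call:
play_rows --moves '[[[0,0,-0.005,0,0,-0.0075],[0,0,-0.005,0,0,-0.0075],[0,0,-0.005,0,0,-0.0075],[0,0,-0.005,0,0,-0.0075],[0,0,-0.005,0,0,-0.0075],[0,0,-0.005,0,0,-0.0075]]]'

```text
time: 8.57
ee_pos: [0.52, -0.0739, 0.1067]
tcp_rot: [-2.387, 1.568, 0.193]
ft_force: [2.4, 1.8, 5.7]
opening: 0.606
```

```bash
python3 st.py
```

```text
8.5667 [-1.420e-01  1.500e-02 -1.400e-01  1.414e+00  1.000e-03 -1.151e+00] [ 0.52   -0.0739  0.1067] [-2.3875  1.5685  0.1932] [2.38 1.83 5.69] [ 0.559 -0.15   0.019] -0.867 0.6061403004346907
```

Call:
play_rows --moves '[[[0,0,-0.005,0,0,-0.0075],[0,0,-0.005,0,0,-0.0075],[0,0,-0.005,0,0,-0.0075],[0,0,-0.005,0,0,-0.0075],[0,0,-0.0033,0,0,-0.005],[0,0,-0.0033,0,0,-0.005]]]'

```text
time: 9.07
ee_pos: [0.5201, -0.0739, 0.1059]
tcp_rot: [-2.121, 1.568, 0.209]
ft_force: [2.2, 1.8, 5.6]
opening: 0.602
```

```bash
python3 st.py
```

```text
9.0667 [-1.420e-01  1.500e-02 -1.410e-01  1.413e+00  1.000e-03 -9.010e-01] [ 0.5201 -0.0739  0.1059] [-2.1213  1.5684  0.2088] [2.17 1.84 5.64] [ 0.644 -0.229  0.09 ] -0.501 0.6021971586591922
```

Call:
play_rows --moves '[[[0,0,-0.0017,0,0,-0.0025],[0,0,-0.0017,0,0,-0.0025],[0,0,-0.0017,0,0,-0.0025]]]'

```text
time: 9.32
ee_pos: [0.5201, -0.0739, 0.1057]
tcp_rot: [-2.077, 1.568, 0.206]
ft_force: [2.3, 2.4, 5.0]
opening: 0.6
```

```bash
python3 st.py
```

```text
9.3167 [-1.420e-01  1.500e-02 -1.410e-01  1.412e+00  1.000e-03 -8.540e-01] [ 0.5201 -0.0739  0.1057] [-2.0773  1.5684  0.2064] [2.27 2.41 5.02] [ 0.606 -0.27   0.042] -0.245 0.5999834393552226
```

Call:
play_rows --moves '[[[0,0,-0.0017,0,0,-0.0025],[0,0,-0.0017,0,0,-0.0025],[0,0,-0.0017,0,0,-0.0025]]]'

```text
time: 9.57
ee_pos: [0.5201, -0.0739, 0.1055]
tcp_rot: [-2.043, 1.568, 0.193]
ft_force: [2.7, 2.4, 5.5]
opening: 0.6
```

```bash
python3 st.py
```

```text
9.5667 [-1.420e-01  1.500e-02 -1.420e-01  1.412e+00  1.000e-03 -8.070e-01] [ 0.5201 -0.0739  0.1055] [-2.0434  1.5683  0.1931] [2.66 2.42 5.53] [ 0.6   -0.248  0.037] -0.251 0.60038649728395
```

Call:
play_rows --moves '[[[0,0,-0.0027,0,0,-0.004],[0,0,-0.0027,0,0,-0.004],[0,0,-0.0027,0,0,-0.004],[0,0,-0.0027,0,0,-0.004]]]'

```text
time: 9.9
ee_pos: [0.5201, -0.0739, 0.1052]
tcp_rot: [-1.946, 1.568, 0.189]
ft_force: [2.4, 1.6, 4.8]
opening: 0.598
```

```bash
python3 st.py
```

```text
9.9 [-1.420e-01  1.500e-02 -1.420e-01  1.411e+00  1.000e-03 -7.060e-01] [ 0.5201 -0.0739  0.1052] [-1.9463  1.5683  0.1892] [2.44 1.57 4.84] [ 0.605 -0.281  0.086] -0.436 0.5977662112973902
```

Call:
play_rows --moves '[[[0,0,-0.0027,0,0,-0.004],[0,0,-0.0027,0,0,-0.004],[0,0,-0.0027,0,0,-0.004],[0,0,-0.0027,0,0,-0.004]]]'

```text
time: 10.23
ee_pos: [0.5201, -0.0739, 0.1049]
tcp_rot: [-1.857, 1.568, 0.178]
ft_force: [2.4, 2.3, 5.9]
opening: 0.602
```

```bash
python3 st.py
```

```text
10.2333 [-1.420e-01  1.500e-02 -1.430e-01  1.411e+00  1.000e-03 -6.060e-01] [ 0.5201 -0.0739  0.1049] [-1.8574  1.5683  0.1776] [2.41 2.3  5.86] [ 0.593 -0.266 -0.001] -0.433 0.6024164611416647
```

Call:
play_rows --moves '[[[0,0,-0.0027,0,0,-0.004],[0,0,-0.0027,0,0,-0.004],[0,0,-0.0027,0,0,-0.004],[0,0,-0.0027,0,0,-0.004]]]'

```text
time: 10.57
ee_pos: [0.5202, -0.074, 0.1046]
tcp_rot: [-1.787, 1.568, 0.147]
ft_force: [2.9, 1.7, 5.8]
opening: 0.605
```

```bash
python3 st.py
```

```text
10.5667 [-1.42e-01  1.50e-02 -1.43e-01  1.41e+00  1.00e-03 -5.05e-01] [ 0.5202 -0.074   0.1046] [-1.7874  1.5682  0.147 ] [2.91 1.66 5.81] [ 0.598 -0.347  0.131] -0.423 0.6048397960329744
```

Now 0.06 rad steps at 3 rows each.

Call:
play_rows --moves '[[[0,0,-0.0022,0,0,-0.0033],[0,0,-0.0022,0,0,-0.0033],[0,0,-0.0022,0,0,-0.0033]]]'

```text
time: 10.82
ee_pos: [0.5201, -0.074, 0.1044]
tcp_rot: [-1.722, 1.568, 0.15]
ft_force: [2.9, 2.6, 5.7]
opening: 0.605
```

```bash
python3 st.py
```

```text
10.8167 [-1.42e-01  1.50e-02 -1.44e-01  1.41e+00  1.00e-03 -4.43e-01] [ 0.5201 -0.074   0.1044] [-1.7222  1.5682  0.1502] [2.92 2.58 5.73] [ 0.561 -0.349  0.081] -0.335 0.6045810303178288
```

Call:
play_rows --moves '[[[0,0,-0.0022,0,0,-0.0033],[0,0,-0.0022,0,0,-0.0033],[0,0,-0.0022,0,0,-0.0033]]]'

```text
time: 11.07
ee_pos: [0.5202, -0.074, 0.1042]
tcp_rot: [-1.678, 1.568, 0.133]
ft_force: [2.4, 2.4, 4.9]
opening: 0.6
```

```bash
python3 st.py
```

```text
11.0667 [-1.420e-01  1.500e-02 -1.440e-01  1.409e+00  1.000e-03 -3.810e-01] [ 0.5202 -0.074   0.1042] [-1.6777  1.5682  0.1326] [2.35 2.36 4.95] [ 0.598 -0.293  0.048] -0.336 0.6002104545884703
```

Call:
play_rows --moves '[[[0,0,-0.0022,0,0,-0.0033],[0,0,-0.0022,0,0,-0.0033],[0,0,-0.0022,0,0,-0.0033]]]'

```text
time: 11.32
ee_pos: [0.5202, -0.074, 0.104]
tcp_rot: [-1.632, 1.568, 0.116]
ft_force: [2.9, 2.4, 4.5]
opening: 0.599
```

```bash
python3 st.py
```

```text
11.3167 [-1.420e-01  1.500e-02 -1.440e-01  1.409e+00  1.000e-03 -3.190e-01] [ 0.5202 -0.074   0.104 ] [-1.6319  1.5682  0.1162] [2.95 2.38 4.51] [ 0.612 -0.34   0.051] -0.336 0.5985733600173667
```

Call:
play_rows --moves '[[[0,0,-0.0022,0,0,-0.0033],[0,0,-0.0022,0,0,-0.0033],[0,0,-0.0022,0,0,-0.0033]]]'

```text
time: 11.57
ee_pos: [0.5202, -0.074, 0.1038]
tcp_rot: [-1.552, 1.568, 0.134]
ft_force: [2.5, 1.1, 5.5]
opening: 0.6
```

```bash
python3 st.py
```

```text
11.5667 [-1.420e-01  1.500e-02 -1.450e-01  1.408e+00  1.000e-03 -2.570e-01] [ 0.5202 -0.074   0.1038] [-1.5523  1.5682  0.1335] [2.54 1.1  5.53] [ 0.57  -0.373  0.11 ] -0.336 0.5997794654071802
```

Call:
play_rows --moves '[[[0,0,-0.0022,0,0,-0.0033],[0,0,-0.0022,0,0,-0.0033],[0,0,-0.0022,0,0,-0.0033]]]'

```text
time: 11.82
ee_pos: [0.5202, -0.074, 0.1037]
tcp_rot: [-1.532, 1.568, 0.092]
ft_force: [2.8, 2.0, 5.5]
opening: 0.605
```

```bash
python3 st.py
```

```text
11.8167 [-1.420e-01  1.500e-02 -1.450e-01  1.408e+00  1.000e-03 -1.940e-01] [ 0.5202 -0.074   0.1037] [-1.5318  1.5681  0.0918] [2.77 1.96 5.47] [ 0.563 -0.377  0.035] -0.336 0.6049187252916985
```

Call:
play_rows --moves '[[[0,0,-0.0022,0,0,-0.0033],[0,0,-0.0022,0,0,-0.0033],[0,0,-0.0022,0,0,-0.0033]]]'

```text
time: 12.07
ee_pos: [0.5202, -0.074, 0.1034]
tcp_rot: [-1.453, 1.568, 0.109]
ft_force: [2.2, 2.1, 5.4]
opening: 0.603
```

```bash
python3 st.py
```

```text
12.0667 [-1.420e-01  1.500e-02 -1.450e-01  1.408e+00  1.000e-03 -1.320e-01] [ 0.5202 -0.074   0.1034] [-1.4528  1.5682  0.1086] [2.15 2.08 5.39] [ 0.5   -0.402  0.078] -0.336 0.6034620858234366
```

Call:
play_rows --moves '[[[0,0,-0.0022,0,0,-0.0033],[0,0,-0.0022,0,0,-0.0033],[0,0,-0.0022,0,0,-0.0033]]]'

```text
time: 12.32
ee_pos: [0.5202, -0.074, 0.1033]
tcp_rot: [-1.409, 1.568, 0.09]
ft_force: [2.3, 1.6, 5.3]
opening: 0.6
```

```bash
sed -i 's/\[5\].round(3)/[5].round(4)/' st.py; python3 st.py; python3 -c "
from h import *
shot('wrist','wrist5.png');shot('scene','scene5.png')
a=cv2.imread('pics/scene5.png')[150:230,200:280]
cv2.imwrite('pics/c5.png',np.hstack([cv2.imread('pics/wrist5.png')[:,60:450],cv2.resize(a,(384,384),interpolation=2)]))"
```

```text
12.3167 [-1.420e-01  1.500e-02 -1.460e-01  1.407e+00  1.000e-03 -7.000e-02] [ 0.5202 -0.074   0.1033] [-1.4094  1.5682  0.0898] [2.29 1.65 5.28] [ 0.466 -0.398  0.061] -0.3356 0.6000957429579536
```

View pics/c5.png

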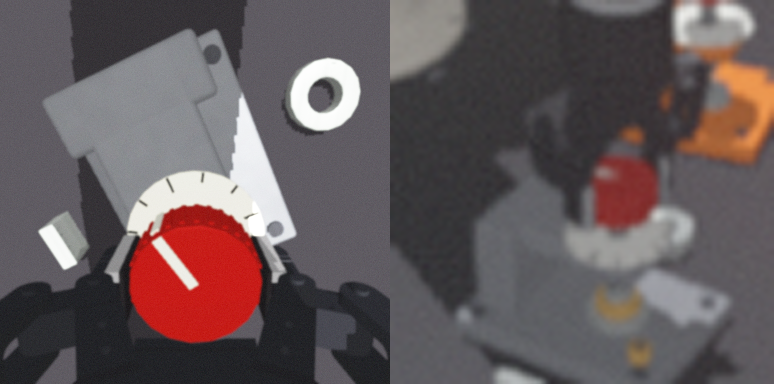

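The white line still runs from (150,237) to (193,288) in the wrist crop, so there's no slip. In the scene crop the foot is close over the brass. I'll keep going.

Call:
play_rows --moves '[[[0,0,-0.0022,0,0,-0.0033],[0,0,-0.0022,0,0,-0.0033],[0,0,-0.0022,0,0,-0.0033]]]'

```text
time: 12.67
ee_pos: [0.5202, -0.074, 0.103]
tcp_rot: [-1.362, 1.568, 0.075]
ft_force: [2.0, 2.5, 5.2]
opening: 0.602
```

```bash
python3 st.py
```

```text
12.6667 [-1.420e-01  1.500e-02 -1.460e-01  1.407e+00  1.000e-03 -8.000e-03] [ 0.5202 -0.074   0.103 ] [-1.3624  1.5682  0.0745] [2.01 2.46 5.19] [ 0.443 -0.404  0.08 ] -0.342 0.6020322952975617
```

Call:
play_rows --moves '[[[0,0,-0.0022,0,0,-0.0033],[0,0,-0.0022,0,0,-0.0033],[0,0,-0.0022,0,0,-0.0033]]]'

```text
time: 12.92
ee_pos: [0.5202, -0.074, 0.1029]
tcp_rot: [-1.302, 1.568, 0.073]
ft_force: [2.6, 2.0, 4.9]
opening: 0.598
```

```bash
python3 st.py
```

```text
12.9167 [-1.420e-01  1.500e-02 -1.460e-01  1.407e+00  1.000e-03  5.400e-02] [ 0.5202 -0.074   0.1029] [-1.3022  1.5682  0.0726] [2.56 2.02 4.89] [ 0.385 -0.451  0.129] -0.3354 0.5975268861179396
```

Call:
play_rows --moves '[[[0,0,-0.0022,0,0,-0.0033],[0,0,-0.0022,0,0,-0.0033],[0,0,-0.0022,0,0,-0.0033]]]'

```text
time: 13.17
ee_pos: [0.5202, -0.0741, 0.1026]
tcp_rot: [-1.254, 1.568, 0.058]
ft_force: [1.8, 1.5, 4.6]
opening: 0.602
```

```bash
python3 st.py
```

```text
13.1667 [-1.420e-01  1.600e-02 -1.470e-01  1.406e+00  1.000e-03  1.170e-01] [ 0.5202 -0.0741  0.1026] [-1.2542  1.5682  0.0584] [1.83 1.48 4.56] [ 0.39  -0.345  0.091] -0.3354 0.601892434883208
```

Call:
play_rows --moves '[[[0,0,-0.0022,0,0,-0.0033],[0,0,-0.0022,0,0,-0.0033],[0,0,-0.0022,0,0,-0.0033]]]'

```text
time: 13.42
ee_pos: [0.5202, -0.0741, 0.1024]
tcp_rot: [-1.203, 1.568, 0.047]
ft_force: [2.0, 2.1, 5.4]
opening: 0.604
```

```bash
python3 st.py
```

```text
13.4167 [-0.142  0.016 -0.147  1.406  0.     0.179] [ 0.5202 -0.0741  0.1024] [-1.2029  1.5682  0.0475] [2.02 2.12 5.43] [ 0.433 -0.42   0.058] -0.3354 0.6037491212861024
```

Call:
play_rows --moves '[[[0,0,-0.0022,0,0,-0.0033],[0,0,-0.0022,0,0,-0.0033],[0,0,-0.0022,0,0,-0.0033]]]'

```text
time: 13.67
ee_pos: [0.5202, -0.0741, 0.1022]
tcp_rot: [-1.157, 1.568, 0.031]
ft_force: [1.5, 1.7, 6.1]
opening: 0.598
```

```bash
python3 st.py
```

```text
13.6667 [-0.142  0.016 -0.147  1.405  0.     0.241] [ 0.5202 -0.0741  0.1022] [-1.1574  1.5682  0.0308] [1.48 1.74 6.1 ] [ 0.386 -0.433  0.061] -0.3353 0.5980734080141866
```

Call:
play_rows --moves '[[[0,0,-0.0022,0,0,-0.0033],[0,0,-0.0022,0,0,-0.0033],[0,0,-0.0022,0,0,-0.0033]]]'

```text
time: 13.92
ee_pos: [0.5202, -0.0741, 0.1021]
tcp_rot: [-1.106, 1.568, 0.02]
ft_force: [2.5, 2.1, 5.3]
opening: 0.602
```

```bash
python3 st.py
```

```text
13.9167 [-0.142  0.016 -0.148  1.405  0.     0.303] [ 0.5202 -0.0741  0.1021] [-1.1059  1.5682  0.0201] [2.5  2.06 5.28] [ 0.313 -0.41   0.089] -0.3353 0.6018387591018871
```

Call:
play_rows --moves '[[[0,0,-0.0022,0,0,-0.0033],[0,0,-0.0022,0,0,-0.0033],[0,0,-0.0022,0,0,-0.0033]]]'

```text
time: 14.17
ee_pos: [0.5202, -0.0741, 0.1019]
tcp_rot: [-1.054, 1.568, 0.01]
ft_force: [2.5, 1.0, 5.1]
opening: 0.599
```

```bash
python3 st.py
```

```text
14.1667 [-0.142  0.016 -0.148  1.405  0.     0.365] [ 0.5202 -0.0741  0.1019] [-1.054   1.5682  0.0098] [2.47 0.98 5.05] [ 0.388 -0.393  0.037] -0.3352 0.5994504982684531
```

Call:
play_rows --moves '[[[0,0,-0.0022,0,0,-0.0033],[0,0,-0.0022,0,0,-0.0033],[0,0,-0.0022,0,0,-0.0033]]]'

```text
time: 14.42
ee_pos: [0.5202, -0.0741, 0.1017]
tcp_rot: [-0.99, 1.568, 0.011]
ft_force: [2.8, 2.0, 4.7]
opening: 0.599
```

```bash
python3 st.py
```

```text
14.4167 [-0.142  0.016 -0.148  1.404  0.     0.428] [ 0.5202 -0.0741  0.1017] [-0.9905  1.5681  0.0111] [2.81 2.   4.74] [ 0.289 -0.417  0.054] -0.3353 0.5990273302057156
```

Call:
play_rows --moves '[[[0,0,-0.0022,0,0,-0.0033],[0,0,-0.0022,0,0,-0.0033],[0,0,-0.0022,0,0,-0.0033]]]'

```text
time: 14.67
ee_pos: [0.5202, -0.0741, 0.1015]
tcp_rot: [-0.942, 1.568, -0.002]
ft_force: [3.3, 1.6, 5.1]
opening: 0.605
```

```bash
python3 st.py
```

```text
14.6667 [-0.142  0.016 -0.149  1.404  0.     0.49 ] [ 0.5202 -0.0741  0.1015] [-0.9417  1.5682 -0.0023] [3.3  1.6  5.15] [ 0.361 -0.355  0.053] -0.3354 0.6045079831949253
```

Call:
play_rows --moves '[[[0,0,-0.0022,0,0,-0.0033],[0,0,-0.0022,0,0,-0.0033],[0,0,-0.0022,0,0,-0.0033]]]'

```text
time: 14.92
ee_pos: [0.5202, -0.0741, 0.1013]
tcp_rot: [-0.893, 1.568, -0.016]
ft_force: [2.0, 1.1, 5.8]
opening: 0.601
```

```bash
python3 st.py
```

```text
14.9167 [-0.142  0.016 -0.149  1.404  0.     0.552] [ 0.5202 -0.0741  0.1013] [-0.8931  1.5682 -0.0159] [1.96 1.1  5.75] [ 0.266 -0.394  0.201] -0.2937 0.6005087141945875
```

```bash
cat > avg.py <<'E'
from h import *
M=[]
for i in range(5):
    manip.get_image('top'); s=manip.state(); M.append([s['moment'][2],s['ft_force'][2],s['tau'][5],s['joints'][5],s['qvel'][5]])
M=np.array(M); print(s['time']); print(M.round(4)); print(M.mean(0).round(4))
E
python3 avg.py
```

```text
15.1667
[[ 1.7300e-02  6.4905e+00 -1.4610e-01  5.5350e-01 -4.2800e-02]
 [-4.7800e-02  5.9069e+00  2.3290e-01  5.5190e-01 -1.8600e-02]
 [-9.4700e-02  5.6148e+00  2.2100e-02  5.5130e-01 -6.8000e-03]
 [-8.1800e-02  5.3549e+00 -5.7600e-02  5.5120e-01 -1.4000e-03]
 [-1.2850e-01  6.4130e+00 -7.7800e-02  5.5120e-01 -3.0000e-04]]
[-6.710e-02  5.956e+00 -5.300e-03  5.518e-01 -1.400e-02]
```

Call:
play_rows --moves '[[[0,0,-0.0011,0,0,-0.0016],[0,0,-0.0011,0,0,-0.0016],[0,0,-0.0011,0,0,-0.0016]]]'

```text
time: 15.42
ee_pos: [0.5202, -0.0741, 0.1013]
tcp_rot: [-0.879, 1.568, -0.032]
ft_force: [1.4, 1.2, 5.4]
opening: 0.601
```

```bash
python3 st.py
```

```text
15.4167 [-0.142  0.016 -0.149  1.403  0.     0.581] [ 0.5202 -0.0741  0.1013] [-0.8792  1.5681 -0.0316] [1.38 1.17 5.37] [ 0.307 -0.289  0.143] -0.0539 0.6009569903839715
```

Call:
play_rows --moves '[[[0,0,-0.0011,0,0,-0.0016],[0,0,-0.0011,0,0,-0.0016],[0,0,-0.0011,0,0,-0.0016]]]'

```text
time: 15.67
ee_pos: [0.5202, -0.0741, 0.1013]
tcp_rot: [-0.86, 1.568, -0.042]
ft_force: [2.3, 1.5, 7.0]
opening: 0.6
```

```bash
python3 st.py
```

```text
15.6667 [-0.142  0.016 -0.149  1.403  0.     0.612] [ 0.5202 -0.0741  0.1013] [-0.8596  1.5681 -0.0421] [2.29 1.48 7.01] [ 0.316 -0.281  0.161] -0.0173 0.6001401291308109
```

```bash
python3 - <<'E'
from h import *
shot('wrist','wrist6.png')
def line(f):
    im=cv2.imread('pics/'+f); m=np.zeros(im.shape[:2],np.uint8)
    cv2.circle(m,(255,285),55,1,-1)
    w=((im.min(2)>150)&(m>0)).astype(np.uint8)
    n,l,s,c=cv2.connectedComponentsWithStats(w); k=1+np.argmax(s[1:,4])
    ys,xs=np.nonzero(l==k); vx,vy,x0,y0=cv2.fitLine(np.c_[xs,ys].astype(np.float32),2,0,.01,.01).ravel()
    pz=.142
    return np.degrees(np.arctan2(vy,vx))%180,x0,y0,s[k]
for f in('wrist3.png','wrist4.png','wrist5.png','wrist6.png'): print(f,line(f))
cv2.imwrite('pics/c6.png',np.hstack([cv2.imread('pics/'+f)[190:360,150:360] for f in('wrist3.png','wrist5.png','wrist6.png')]))
E
```

```text
wrist3.png (np.float32(51.518867), np.float32(236.06477), np.float32(264.9147), array([216, 241,  42,  49, 633], dtype=int32))
wrist4.png (np.float32(51.411236), np.float32(236.30078), np.float32(265.11163), array([216, 241,  42,  49, 645], dtype=int32))
wrist5.png (np.float32(51.363983), np.float32(236.41138), np.float32(264.84717), array([216, 241,  42,  48, 615], dtype=int32))
wrist6.png (np.float32(51.345512), np.float32(236.57649), np.float32(264.59903), array([216, 240,  42,  49, 621], dtype=int32))
```

View pics/c6.png

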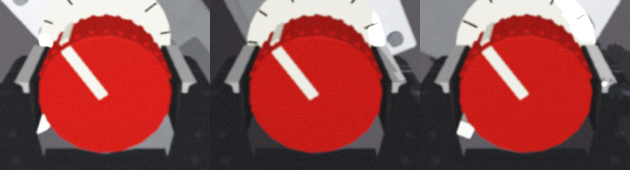

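The line angle has changed by less than 0.2° since the grasp, so the knob is following the gripper and hasn't bottomed yet. Continuing in small steps.

Call:
play_rows --moves '[[[0,0,-0.0011,0,0,-0.0016],[0,0,-0.0011,0,0,-0.0016],[0,0,-0.0011,0,0,-0.0016],[0,0,-0.0011,0,0,-0.0016]]]'

```text
time: 16.05
ee_pos: [0.5202, -0.0741, 0.1012]
tcp_rot: [-0.833, 1.568, -0.056]
ft_force: [2.1, 1.1, 7.1]
opening: 0.603
```

```bash
python3 st.py
```

```text
16.05 [-0.142  0.016 -0.149  1.403  0.     0.652] [ 0.5202 -0.0741  0.1012] [-0.8332  1.5681 -0.0559] [2.13 1.15 7.14] [ 0.268 -0.176  0.278] 0.0301 0.6032587097063651
```

```bash
cat > line.py <<'E'
from h import *
import sys
def line(f):
    im=cv2.imread('pics/'+f); m=np.zeros(im.shape[:2],np.uint8)
    cv2.circle(m,(255,285),55,1,-1)
    w=((im.min(2)>150)&(m>0)).astype(np.uint8)
    n,l,s,c=cv2.connectedComponentsWithStats(w); k=1+np.argmax(s[1:,4])
    ys,xs=np.nonzero(l==k); vx,vy,x0,y0=cv2.fitLine(np.c_[xs,ys].astype(np.float32),2,0,.01,.01).ravel()
    return np.degrees(np.arctan2(vy,vx))%180,x0,y0
f=sys.argv[1]; shot('wrist',f); print(line(f)); 
s=manip.state();print(s['time'],s['joints'][5],s['moment'].round(3),s['tau'][5],s['ft_force'].round(1))
E
python3 line.py wrist7.png
```

```text
(np.float32(51.332603), np.float32(236.56982), np.float32(264.5907))
16.1 0.652547543526192 [ 0.285 -0.232  0.097] 0.095529870595783 [ 2.  -0.   7.6]
```

Call:
play_rows --moves '[[[0,0,-0.0007,0,0,-0.0016],[0,0,-0.0007,0,0,-0.0016]]]'

```text
time: 16.27
ee_pos: [0.5202, -0.0741, 0.1012]
tcp_rot: [-0.807, 1.568, -0.05]
ft_force: [1.7, 1.2, 7.4]
opening: 0.605
```

```bash
python3 st.py
```

```text
16.2667 [-0.142  0.016 -0.149  1.403  0.     0.672] [ 0.5202 -0.0741  0.1012] [-0.8075  1.568  -0.0502] [1.66 1.2  7.44] [ 0.299 -0.167  0.24 ] 0.0252 0.6052337654687447
```

The readings agree that the screw has bottomed:
- A slight tau step at q6 of about -0.55 fits first plunger contact (7.6 mm gap).
- At q6 of about 0.53 tau and moment climbed and the height stopped falling, so the stroke was about 3.5 mm.
- The excess torque is now about 0.17 N m, or roughly 50 N on the foot, which is tight but not forced.

Next I back it off a quarter turn.

Call:
play_rows --moves '[[[0,0,0.0095,0,0,0.015],[0,0,0.0095,0,0,0.015],[0,0,0.0095,0,0,0.015],[0,0,0.0095,0,0,0.015],[0,0,0.0095,0,0,0.015],[0,0,0.0095,0,0,0.015],[0,0,0.0095,0,0,0.015],[0,0,0.0095,0,0,0.015],[0,0,0.0095,0,0,0.015],[0,0,0.0095,0,0,0.015],[0,0,0.0095,0,0,0.015],[0,0,0.0095,0,0,0.015],[0,0,0.0095,0,0,0.015],[0,0,0.0095,0,0,0.015]]]'

```text
time: 17.43
ee_pos: [0.5201, -0.0739, 0.105]
tcp_rot: [-1.883, 1.568, 0.199]
ft_force: [1.6, 2.9, 6.3]
opening: 0.598
```

Call:
play_rows --moves '[[[0,0,0.0048,0,0,0.0073],[0,0,0.0048,0,0,0.0073],[0,0,0.0048,0,0,0.0073],[0,0,0.0048,0,0,0.0073],[0,0,0.0048,0,0,0.0073],[0,0,0.0048,0,0,0.0073],[0,0,0.0048,0,0,0.0073],[0,0,0,0,0,0],[0,0,0,0,0,0]]]'

```text
time: 18.18
ee_pos: [0.5201, -0.0739, 0.106]
tcp_rot: [-2.204, 1.568, 0.194]
ft_force: [1.3, 3.0, 6.8]
opening: 0.601
```

```bash
python3 st.py; python3 line.py wrist8.png
```

```text
18.1833 [-1.420e-01  1.500e-02 -1.410e-01  1.413e+00  1.000e-03 -9.690e-01] [ 0.5201 -0.0739  0.106 ] [-2.204   1.5682  0.1944] [1.25 2.99 6.85] [ 0.661 -0.024  0.024] -0.1071 0.6008166276301358
(np.float32(51.50849), np.float32(236.3652), np.float32(265.06113))
18.2333 -0.969039041398254 [ 0.655 -0.075  0.012] 0.01317668182309717 [1.6 1.4 6.8]
```

Call:
play_rows --moves '[[[0,0,0,0,0,0],[0,0,0,0,0,0],[0,0,0,0,0,0],[0,0,0,0,0,0],[0,0,0,0,0,0],[0,0,0,0,0,0],[0,0,0,0,0,0],[0,0,0,0,0,0],[0,0,0,0,0,0],[0,0,0,0,0,0]]]' --fingers 100

```text
time: 19.07
ee_pos: [0.5193, -0.0742, 0.1048]
tcp_rot: [-2.727, 1.571, -0.331]
ft_force: [1.0, -0.2, -0.1]
opening: 1.003
```

Call:
play_rows --moves '[[[0,0,0.2,0,0,0],[0,0,0.4,0,0,0],[0,0,0.5,0,0,0],[0,0,0.5,0,0,0],[0,0,0.5,0,0,0],[0,0,0.5,0,0,0],[0,0,0.5,0,0,0],[0,0,0.5,0,0,0],[0,0,0.3,0,0,0],[0,0,0.2,0,0,0],[0,0,0,0,0,0],[0,0,0,0,0,0]]]'

```text
time: 20.07
ee_pos: [0.5193, -0.0742, 0.2277]
tcp_rot: [2.952, 1.571, -0.935]
ft_force: [0.4, -0.5, -0.4]
opening: 1.001
```

```bash
python3 st.py; python3 - <<'E'
from fit import *
shot('wrist','wrist9.png'); p=proj('wrist9.png',[.519,-.074,.127]); print(p, fit([('wrist9.png',(int(p[0]),int(p[1])),55)]))
shot('scene','scene9.png')
a=cv2.imread('pics/scene9.png')[150:240,190:290]
cv2.imwrite('pics/c9.png',np.hstack([cv2.imread('pics/wrist9.png')[:,60:450],cv2.resize(a,(400,384),interpolation=2)]))
# world angle of line: pre (wrist2) & post
def ang(f,c,z):
    im=cv2.imread('pics/'+f); m=np.zeros(im.shape[:2],np.uint8); cv2.circle(m,tuple(int(round(x)) for x in c),30,1,-1)
    w=((im.min(2)>150)&(m>0)).astype(np.uint8); n,l,s,_=cv2.connectedComponentsWithStats(w); print(s[1:,4]); k=1+np.argmax(s[1:,4])
    ys,xs=np.nonzero(l==k); vx,vy,x0,y0=cv2.fitLine(np.c_[xs,ys].astype(np.float32),2,0,.01,.01).ravel()
    a=ray(f,x0-10*vx,y0-10*vy,z);b=ray(f,x0+10*vx,y0+10*vy,z); d=b-a; return np.degrees(np.arctan2(d[1],d[0]))%180
a1=ang('wrist2.png',proj('wrist2.png',[.519,-.074,.1446]),.1446); a2=ang('wrist9.png',proj('wrist9.png',[.5195,-.074,.138]),.138)
print(a1,a2,(a1-a2)%180,np.degrees(-.969+2.943)%180)
E
```

```text
20.0667 [-0.142  0.024  0.103  1.65  -0.    -0.967] [ 0.5193 -0.0742  0.2277] [ 2.9522  1.5708 -0.9353] [ 0.42 -0.48 -0.39] [-0.01   0.051 -0.035] -0.0001 1.000754136499621
[254.65007004 193.66595778] (array([ 0.51916879, -0.07462679,  0.1292271 ]), [(np.float64(0.84), array([0.5, 1. , 0.7, 1.3]))])
[184]
[199]
15.767243292671282 82.68090520180489 113.08633809086639 113.10186875882452
```

View pics/c9.png

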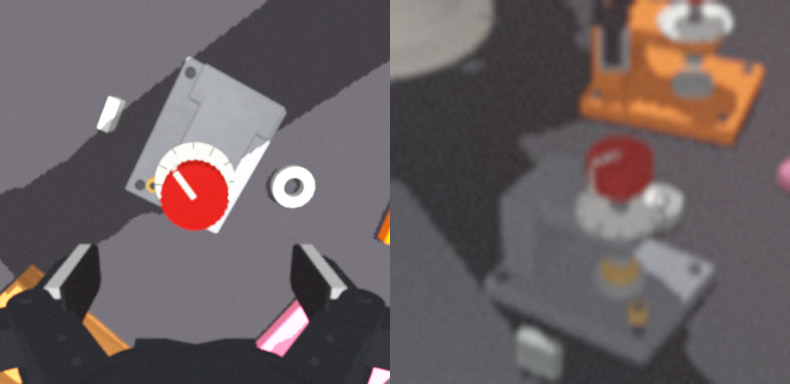

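```bash
python3 - <<'E'
from fit import *
out=[]
for f in('scene0.png','scene9.png'):
    im=cv2.imread('pics/'+f); h=cv2.cvtColor(im,cv2.COLOR_BGR2HSV); m=(h[...,0]>10)&(h[...,0]<30)&(h[...,1]>70)
    ys,xs=np.nonzero(m[203:219,238:258]); print(f,len(ys),ys.min()+203,ys.max()+203,ys.mean()+203,xs.mean()+238)
    out.append(cv2.resize(im[165:235,215:280],(390,420),interpolation=0))
cv2.imwrite('pics/c10.png',np.hstack(out))
shot('top','top9.png')
d=cv2.absdiff(cv2.imread('pics/top0.png'),cv2.imread('pics/top9.png')); 
E
```

```text
scene0.png 46 210 216 212.84782608695653 247.0
scene9.png 37 211 216 213.54054054054055 246.8918918918919
```

View pics/c10.png

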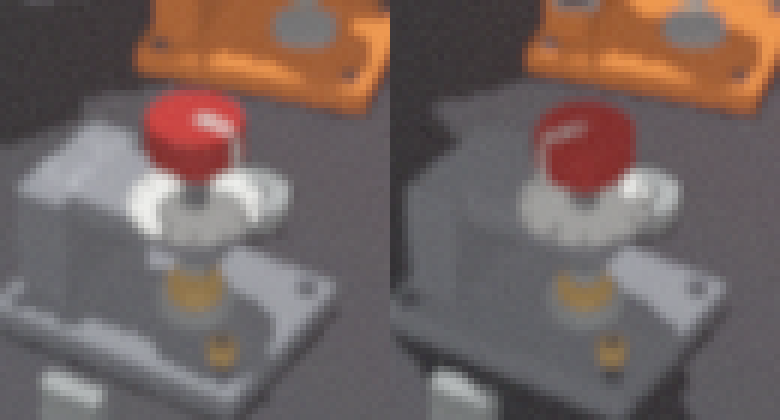

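View pics/scene9.png

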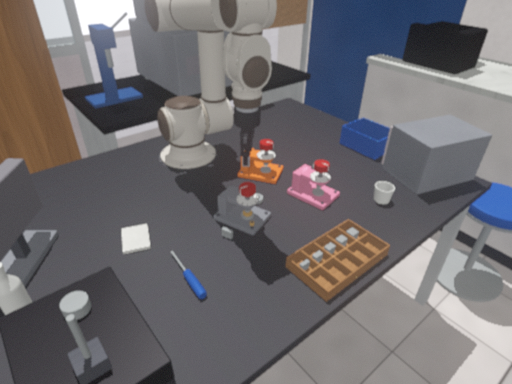

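The plunger top is about 1 px lower (row 210 to 211), the knob is lower, and the bystanders look unmoved. The gripper is open and clear, so I'm handing in.

```bash
python3 -c "
from h import *
print(manip.close_job(), manip.state()['time'])"
```

```text
the job is handed in; nothing more can be done
the job is handed in; nothing more can be done
```

I turned the red screw on the grey frame about 3.6 rad clockwise until it bottomed, backed it off about a quarter of a turn, let go and lifted clear. The job was handed in at about 20 s.

**Bottoming:** I judged this from several signs, since the seat can't be seen.
- A small torque step suggested the foot met the plunger after about 7.6 mm, and it bottomed about 3.5 mm later, within the stated range.
- At the end the torque climbed to about 0.17 N m above running. That is roughly 50 N on the foot, under the 80 N limit.
- The tool also stopped dropping in height as it turned.

**Back-off:** The end of travel was slightly soft: the knob still followed the gripper about 0.15 rad past first seating. I therefore measured the quarter turn from the middle of that range. It is about 94° back from the tightest point and about 86° from first seating.

**Checks after release:**
- **Slip:** none. The white line showed a net turn of 113.1°, the same as the wrist joint.
- **Plunger:** its top appears about 1 px lower in the scene image, which agrees with seating but is near the limit of that camera.
- **Bystanders:** by eye, they look unmoved in the last scene picture. I did not measure them.
- **Disagreement:** the knob height from a single wrist image showed only a 0.7 mm drop, against 6.3 mm from the arm. That estimate is only good to a few millimetres, and the before and after pictures with the grip on support the arm's figure.

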